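# Load the right-length spacer bar into the sloping transport cradle and bolt it in

## Robot

A 6-joint arm with a two-finger parallel gripper is mounted at the origin on the work surface. World frame = base frame: x ahead of the robot, y to its left, z up, the work surface at z = 0. Lengths are in m, angles in degrees, forces in N, time in s.
With the tool pointing down it reaches from about 0.3 to 0.75 m from the base axis. Payload 8.5 kg.
Tool frame: the origin (TCP) lies midway between the tips of the shut fingers; the grasp point (between the pads) lies 19 mm behind it; z points along the fingers, y is the line along which they close (so a half turn about z gives the same grasp; the last joint's range is limited). The gripper opens to 85 mm and grips with 20 to 120 N. Pads are 22 mm wide; open, the fingers measure 114 mm over their backs; the gripper's body (76 mm by 85 mm) begins 54 mm behind the grasp point. The pads swing forward as they close: fully open they stand 13 mm farther back than shut.
Start: joints at [63.753, 21.807, 74.336, -0, 83.858, -12.336], TCP at [0.132, 0.534, 0.211] pointing down, gripper open.
Joint ranges: [-178.18, 178.18], [-50.72, 133.34], [12.68, 142.11], [-81.47, 261.47], [9.98, 163.14], [-165.26, 165.26]. Speed limits (degrees/s): [136.94, 136.94, 180, 180, 180, 180].

## Interface

Orientations are given as a 3x3 rotation matrix whose columns are the frame's x, y, z axes.
In Python, from rig import env gives the robot as it stands. The module is installed in compiled form; this text tells all that it offers.
- The arm moves only by the tool jog_arm, never from a script. Its argument "targets" is a list of rows, each a list of 6 numbers: the shift along the tool's x, y, z in cm, then the turn, a rotation vector about the tool's x, y, z in degrees. A call has 1 to 8 rows; each row is the pose to reach, as a shift and turn from the pose commanded when the call began, along the tool's axes at that moment; what a row does not reach only later rows make up. A row lasts 1/12 s, in which the tool goes at most 41.7 mm and 7.16 degrees, less where a joint would pass 70% of its speed; a pose out of reach is approached as far as the arm can. A call with a gripper value outside its range is refused whole. "hand" is the opening, from 0 (shut) to 1 (fully open), set as the call begins (left out, the last holds). The fingers move at their own pace and stop on an object; "newtons" is the grip in N (left out, the last holds). Time passes only in rows, so rows that repeat a pose let the fingers close. It gives the time, the measured TCP pose, the force, the opening and the grip force at its end, in the units of the state.
- env.observe(): the state, without advancing time (a new reading comes with each control period).
- env.get_image(name): name is "scene" or "top" or "wrist"; returns a dict with "frame" (480x640x3 uint8, red, green, blue), "depth" (480x640 float32, m along the optical axis (not along the pixel's ray), 0 where there is no reading), "fovy" (degrees; the focal length in pixels is half the picture's height over the tangent of half this angle, whatever the lens; pixels are square), "cx", "cy" (the principal point, pixels), "cam_to_world" (4x4, takes a point from camera to world coordinates). Camera axes: x right, y down, z forward; pixel columns grow to the right and rows downward; lengths in m; the calibration is good to about 2 mm. A picture is of the moment at which its call begins.
- env.close_job(): hands the job in; it is judged then, once.
Trained networks look in the newest picture that a camera, given by its name, has taken for a name from the list of things; names that differ only in an ending like _2 or _b are one class to them, and where a whole thing is asked for, a point or a joint stands for the part that bears it (a point fixed in the world has none). Each returns a list of dicts, best first, with "score" (0 to 1); they miss things now and then, are a little off and sometimes report something else, mostly with a low value. They report only what shows in the picture. A call takes as long as a camera call. They do not tell look-alikes from the thing itself.
- env.regions_of(camera, target): "pixels" (480x640 bool, what is visible of it) and "point" ([row, column] in pixels, amid what is visible of it).
The state is a dict: "time_s": time; "q": joint angles; "qvel": joint speeds; "joint_efforts": joint torques, N m; "position": TCP position; "tool_rot": TCP orientation; "ft_force": force on the tool from outside, world axes, zero at the start; "wrist_torque": the same for the moment, N m; "grip_width": finger opening in m; "gripper_force": force on a finger pad.
Only numpy, scipy, OpenCV 4.12 (cv2) and the standard library are available. Lean on these libraries where they do the work, as an engineer would, in place of code of your own. Each camera call takes 0.05 s, during which the arm holds its last target. There are 200 camera calls.

## Task

Of the three aluminium spacer bars on the cardboard sheet, only one is the right length for the orange sloping cradle: it just fills the space between the two black end plates. Lay that bar gently in the cradle, under the steel rail and the same way up as it lies now, flat on the sloping bed and close against the lips at its low edge, and let go; then slide the red bolt fully home over its end. Leave the other two bars where they lie.

Things in the scene. Friction and masses are not known exactly. Their poses are not given: they have to be found in the camera images.
- spacer_130: Aluminium spacer bar, 130 long (its x) x 30 wide (y) x 34 high (z), black rubber ends of 8 mm, a dark hole mark near each end on top. Origin: centre of the underside. Starts lying flat on the cardboard sheet.
- spacer_150: The same kind of bar, 150 long x 30 x 34 high. Origin: centre of the underside, x along its length, z up. About 255 g, may vary.
- spacer_170: The same kind of bar, 170 long x 30 x 34 high. Origin: centre of the underside, x along its length, z up.
- cradle: Fixed orange bed (all in mm), sloping 35 degrees, low side away from the robot. Origin: on the bed's surface, midway between the end plates, 85 above the table; x up the slope, y along the bed, z out of it. Bed 90 wide (x). End plates: inner faces at y = -79 and +79, 30 high. Past the one at -y a black block, 37 high, carries the bolt.
- bolt (a joint): Red sliding bolt above the end plate at the cradle's negative y (on the left seen from the robot): 0 = fully back, 0.045 m = fully home. It grows as it slides to the cradle's +y. Its flat tongue (24 wide, 38 to 46 mm out from the bed) then reaches 37 mm over the end of the bar. Needs about 2 N.
- bolt_knob (a point): Middle of the bolt's round red knob, 20 diameter, 40 tall along the cradle's z (46 to 86 mm out from the bed), 66 mm out from the bed; at y = -135 in the cradle with the bolt back, y = -90 with it home.
- front_lip (a point): Middle of the cradle's low edge line, at x = -18, y = 0 in the cradle, on the bed's surface. The two black low lips (12 high) have their inner faces on this line, but only at 50 < |y| < 79: between them the bed is open for fingers.
- rail_edge (a point): Middle of the lower edge, on the low-bed side, of the level steel rail above the bed's upper half: from the cradle's origin 20 mm nearer the robot and 125 mm up. The rail runs along the cradle's y and is 30 mm deep, back from here towards the robot; posts at its ends carry it. A vertical gripper hits it: come in tilted, about along the cradle's z.
There are look-alikes about, which are no part of the job. What is shaped like the spacer_150 but blue or yellow is not meant.

How it is judged (in metres and radians):
On the way:
1. the 150 mm bar lies in the cradle, let go, with the bolt still back (x of spacer_150 in the frame of cradle between -0.007 and 0.01 m and y of spacer_150 in the frame of cradle between -0.007 and 0.007 m and z of spacer_150 in the frame of cradle between -0.003 and 0.004 m and contact force between the fingers and spacer_150 below 0.2 N and value of joint bolt below 0.02 m), for 0.2 s.
At the end, for the whole second after the job is handed in: The 150 mm bar lies at rest flat on the cradle's bed between the end plates (origin within 7 mm along y, between -7 and +10 mm in x, -3 to +4 mm in z, within 0.1 rad), the bolt is slid to at least 0.040 m, and the other two bars are within 30 mm of where they started (x of spacer_150 in the frame of cradle between -0.007 and 0.01 m and y of spacer_150 in the frame of cradle between -0.007 and 0.007 m and z of spacer_150 in the frame of cradle between -0.003 and 0.004 m and angle between the x axis of spacer_150 and the y axis of cradle, either way round below 0.1 rad and angle between the z axis of spacer_150 and the z axis of cradle, either way round below 0.1 rad and linear speed of spacer_150 below 0.02 m/s and value of joint bolt above 0.04 m and distance of each of spacer_130, spacer_170 from where it was at the start of the episode below 0.03 m); the robot touches nothing.
It fails at once if the bar is slammed into the cradle (over 80 N) (contact force between spacer_150 and cradle above 80 N).
It fails at once if one of the other two bars is moved more than 30 mm (distance of any of spacer_130, spacer_170 from where it was at the start of the episode above 0.03 m).
It also fails if it takes over 64 s, if anything falls off the work surface, if the arm or the gripper's body presses on something with over 40 N, if the wrist force passes 120 N, or if a joint passes its speed limit or range.

## Working session

There is one attempt and no reset: what is moved stays moved. The work goes in short steps, Python scripts to look and compute and a tool call to move; the robot and the scene stay as the last step left them, time stands still between calls to the robot, and variables do not carry over. Pictures are saved under pics/ and viewed, at most 11 in all, crops included, and the job is handed in when it is done.

Besides the shell and the picture viewer there is one more tool, called after "Emit:" as a command line: name --pt "numbers of a row" for each row, then --argument value for the rest. jog_arm: Moves the arm, as the interface text tells. Its arguments: {"type":"object","properties":{"targets":{"type":"array","items":{"type":"array","items":{"type":"number"}}},"hand":{"type":"number"},"newtons":{"type":"number"}},"required":["targets"]}

```bash
mkdir -p pics; cat > h.py <<'E'
import numpy as np, cv2
from rig import env
def cloud(im):
    d=im["depth"]; f=240/np.tan(np.radians(im["fovy"])/2)
    v,u=np.mgrid[:480,:640]
    P=np.stack([(u-im["cx"])/f*d,(v-im["cy"])/f*d,d,np.ones_like(d)],-1)@np.array(im["cam_to_world"]).T
    return P[...,:3]
E
python3 - <<'E'
from h import *
ims={}
for n in ["scene","top"]:
    im=env.get_image(n); ims[n]=im
    cv2.imwrite(f"pics/{n}0.png",im["frame"][...,::-1])
    np.savez(f"{n}0.npz",**im)
    P=cloud(im)
    for t in ["spacer_130","spacer_150","spacer_170","cradle","bolt","bolt_knob"]:
        for r in env.regions_of(n,t)[:4]:
            m=r["pixels"]&(im["depth"]>0)
            if m.sum()<10: continue
            print(n,t,round(r["score"],2),np.round(r["point"]),m.sum(),np.round(np.median(P[m],0),3))
E
```

```text
scene spacer_130 0.87 [233. 407.] 555 [0.322 0.12  0.032]
scene spacer_130 0.76 [412. 420.] 1310 [0.795 0.277 0.033]
scene spacer_130 0.71 [241. 252.] 869 [ 0.51  -0.269  0.035]
scene spacer_130 0.68 [257. 296.] 735 [ 0.524 -0.141  0.036]
scene spacer_150 0.87 [233. 407.] 555 [0.322 0.12  0.032]
scene spacer_150 0.76 [412. 420.] 1310 [0.795 0.277 0.033]
scene spacer_150 0.71 [241. 252.] 869 [ 0.51  -0.269  0.035]
scene spacer_150 0.68 [257. 296.] 735 [ 0.524 -0.141  0.036]
scene spacer_170 0.87 [233. 407.] 555 [0.322 0.12  0.032]
scene spacer_170 0.76 [412. 420.] 1310 [0.795 0.277 0.033]
scene spacer_170 0.71 [241. 252.] 869 [ 0.51  -0.269  0.035]
scene spacer_170 0.68 [257. 296.] 735 [ 0.524 -0.141  0.036]
scene cradle 0.96 [298. 422.] 4246 [0.574 0.205 0.091]
scene bolt 0.92 [305. 452.] 356 [0.582 0.286 0.126]
scene bolt 0.53 [256. 294.] 716 [ 0.52  -0.141  0.036]
scene bolt_knob 0.92 [309. 456.] 383 [0.582 0.286 0.125]
top spacer_130 0.93 [352. 232.] 966 [0.326 0.135 0.033]
top spacer_130 0.9 [270. 356.] 898 [ 0.507 -0.143  0.037]
top spacer_130 0.7 [298. 460.] 914 [ 0.463 -0.386  0.037]
top spacer_130 0.7 [278. 409.] 1106 [ 0.498 -0.269  0.037]
top spacer_150 0.93 [352. 232.] 966 [0.326 0.135 0.033]
top spacer_150 0.9 [270. 356.] 898 [ 0.507 -0.143  0.037]
top spacer_150 0.7 [298. 460.] 914 [ 0.463 -0.386  0.037]
top spacer_150 0.7 [278. 409.] 1106 [ 0.498 -0.269  0.037]
top spacer_170 0.93 [352. 232.] 966 [0.326 0.135 0.033]
top spacer_170 0.9 [270. 356.] 898 [ 0.507 -0.143  0.037]
top spacer_170 0.7 [298. 460.] 914 [ 0.463 -0.386  0.037]
top spacer_170 0.7 [278. 409.] 1106 [ 0.498 -0.269  0.037]
top cradle 0.73 [236. 193.] 2263 [0.58  0.223 0.101]
top bolt 0.74 [233. 157.] 349 [0.579 0.298 0.128]
top bolt_knob 0.81 [230. 157.] 408 [0.579 0.298 0.128]
```

View pics/top0.png

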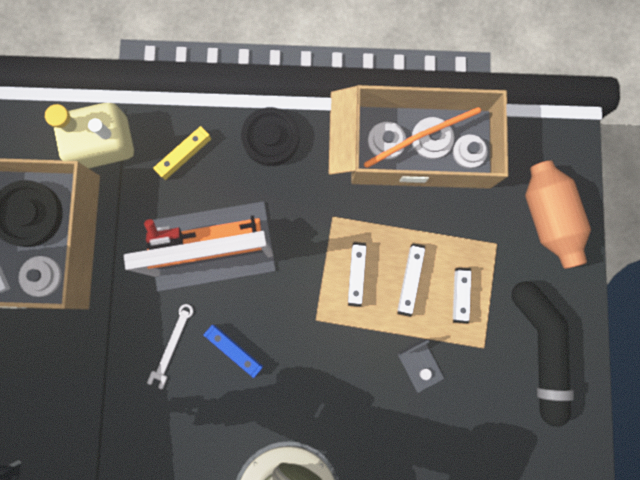

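View pics/scene0.png

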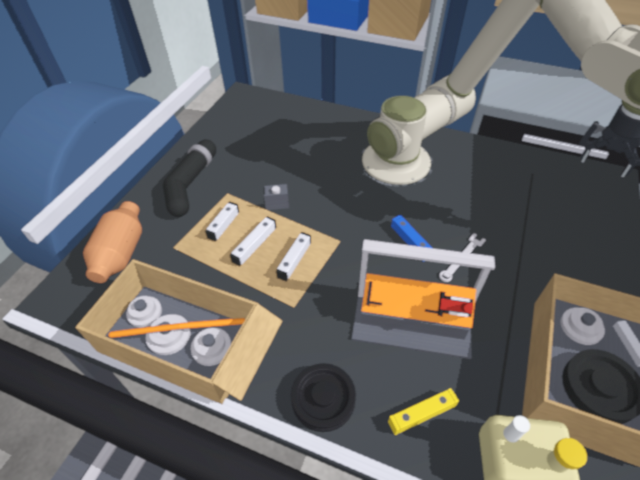

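The top view shows three aluminium bars on the cardboard: left (col 357,row 275), middle (411,280) and right (462,295). The middle one looks longest and the right one shortest, so the left one is probably the 150. The blue (232,350) and yellow (182,152) bars are look-alikes. The cradle is at about (200,235) with its bolt on the left.

```bash
python3 - <<'E'
from h import *
I={n:dict(np.load(f"{n}0.npz")) for n in ["scene","top"]}
for n in I:
    im=I[n];P=cloud(im);print(n,"f",240/np.tan(np.radians(im["fovy"])/2), np.round(im["cam_to_world"][:3,3],3))
    for c in [(0.507,-0.143),(0.498,-.269),(.463,-.386)]:
        m=(np.hypot(P[...,0]-c[0],P[...,1]-c[1])<.11)&(P[...,2]>.028)&(P[...,2]<.045)&(abs(P[...,1]-c[1])<.055)
        Q=P[m]; k,l,s=cv2.connectedComponents(m.astype(np.uint8)),0,0
        lab=k[1]; b=np.argmax(np.bincount(lab[m])); Q=P[lab==b]
        r=cv2.minAreaRect((Q[:,:2]*1000).astype(np.float32)); print(" bar",np.round(r[0],1),np.round(r[1],1),round(r[2],1),"z",np.round(np.median(Q[:,2]),4))
    hsv=cv2.cvtColor(im["frame"],cv2.COLOR_RGB2HSV)
    box=(P[...,0]>.45)&(P[...,0]<.72)&(P[...,1]>.05)&(P[...,1]<.36)&(im["depth"]>0)
    o=box&(hsv[...,0]>6)&(hsv[...,0]<20)&(hsv[...,1]>180)&(hsv[...,2]>90)&(P[...,2]>.04)&(P[...,2]<.13)
    Q=P[o];c=np.median(Q,0);
    for _ in range(5):
        w=Q
        _,_,vt=np.linalg.svd(w-w.mean(0),full_matrices=False);nn=vt[2]*np.sign(vt[2][2]); Q=w[abs((w-w.mean(0))@nn)<.004]
    yaw=np.degrees(np.arctan2(nn[1],nn[0]));print(" orange",len(Q),Q.mean(0).round(4),"n",nn.round(3),"slope",np.degrees(np.arccos(nn[2])).round(2),"yaw",yaw.round(2))
    w=box&(P[...,2]>.20)&(P[...,2]<.24) if False else box&(P[...,2]>.195)&(P[...,2]<.27)
    R=P[w]; print(" rail",len(R),np.percentile(R[:,2],[2,50,98]).round(3)); 
    if len(R)>50:
        r=cv2.minAreaRect((R[:,:2]*1000).astype(np.float32));print(r)
    rd=box&((hsv[...,0]<4)|(hsv[...,0]>174))&(hsv[...,1]>150)&(hsv[...,2]>70)
    print(" red",rd.sum(),np.median(P[rd],0).round(3),"zmax",np.percentile(P[rd][:,2],98).round(3))
# crops
a=I["top"]["frame"][230:335,320:500,::-1];cv2.imwrite("pics/bars.png",cv2.resize(a,None,fx=4.4,fy=4.4,interpolation=cv2.INTER_CUBIC))
a=I["scene"]["frame"][225:365,340:510,::-1];cv2.imwrite("pics/cr.png",cv2.resize(a,None,fx=4.2,fy=4.2,interpolation=cv2.INTER_CUBIC))
E
```

```text
scene f 446.6536652225172 [1.175 0.211 0.977]
 bar [ 510.  -145.9] [ 32.8 151.6] 86.3 z 0.0371
 bar [ 501.2 -273.1] [ 33.7 171.9] 78.1 z 0.0371
 bar [ 467.4 -391.9] [ 34.2 133. ] 87.4 z 0.0368
 orange 2916 [0.5685 0.1908 0.0853] n [0.562 0.114 0.819] slope 35.01 yaw 11.47
 rail 1709 [0.21  0.217 0.22 ]
((533.7146606445312, 193.67550659179688), (34.29935073852539, 280.3108215332031), 11.761916160583496)
 red 314 [0.582 0.283 0.126] zmax 0.159
top f 555.1364933642226 [ 0.412 -0.039  1.32 ]
 bar [ 508.2 -143.8] [ 30.3 150.1] 86.8 z 0.0376
 bar [ 499.2 -271.1] [ 31.1 170.1] 79.0 z 0.0375
 bar [ 466.  -390.7] [ 32.3 129.9] 87.5 z 0.0373
  return _methods._mean(a, axis=axis, dtype=dtype,
  ret = um.true_divide(
<stdin>:16: RuntimeWarning: Mean of empty slice.
Traceback (most recent call last):
IndexError: index 2 is out of bounds for axis 0 with size 0
```

```bash
python3 - <<'E'
from h import *
I={n:dict(np.load(f"{n}0.npz")) for n in ["scene","top"]}
a=np.radians(11.6);s=np.radians(35);h=np.array([np.cos(a),np.sin(a),0]);z=np.array([0,0,1.])
X=-np.cos(s)*h+np.sin(s)*z; Z=np.sin(s)*h+np.cos(s)*z; Y=np.cross(Z,X); O=np.array([.568,.2007,.085])
print("Y",Y.round(3))
for n in I:
    im=I[n];P=cloud(im);L=(P-O)@np.stack([X,Y,Z],1)*1000
    hsv=cv2.cvtColor(im["frame"],cv2.COLOR_RGB2HSV); H,S,V=[hsv[...,i].astype(int) for i in range(3)]
    box=(abs(L[...,0])<80)&(abs(L[...,1])<170)&(abs(L[...,2])<110)&(im["depth"]>0)&(P[...,2]>.03)
    o=box&(H>4)&(H<22)&(S>120)&(V>60)
    q=L[o]; print(n,"orange",len(q),"x",np.percentile(q[:,0],[1,50,99]).round(1),"y",np.percentile(q[:,1],[0.5,1,50,99,99.5]).round(1),"z",np.percentile(q[:,2],[5,50,95]).round(1))
    m=o&(abs(L[...,2])<6)
    for lo,hi in [(-40,-22),(-14,-4),(-4,6),(6,20),(20,40)]:
        k=m&(L[...,0]>lo)&(L[...,0]<hi)
        if k.sum()>20: print("  x",lo,hi,"orange y",L[k][:,1].min().round(1),L[k][:,1].max().round(1))
    dk=box&(V<60)&(L[...,2]>8)&(L[...,2]<34)
    for sg in (-1,1):
        k=dk&(sg*L[...,1]>45)&(abs(L[...,1])<110)
        if k.sum(): print("  dark side",sg,k.sum(),"x",np.percentile(L[k][:,0],[3,50,97]).round(1),"y",np.percentile(L[k][:,1],[3,50,97]).round(1))
    lip=box&(V<60)&(L[...,2]>3)&(L[...,2]<16)&(abs(L[...,1])<79)&(abs(L[...,1])>50)&(L[...,0]<0)
    if lip.sum(): print("  lip x",np.percentile(L[lip][:,0],[3,50,97]).round(1), lip.sum())
    rl=box&(L@np.array([0,0,0])==0)&(P[...,2]>.2);q=(P[rl]-O)*1000
    if rl.sum(): print("  rail horiz fwd",np.percentile(q@h,[2,50,98]).round(1),"y",np.percentile(L[rl][:,1],[1,99]).round(1))
    rd=box&((H<4)|(H>172))&(S>130)&(V>50); k=rd&(L[...,2]>52)
    if k.sum(): print("  knob",k.sum(),"xyz med",np.median(L[k],0).round(1),"y",np.percentile(L[k][:,1],[3,97]).round(1),"x",np.percentile(L[k][:,0],[3,97]).round(1),"zmax",L[k][:,2].max().round(1))
f=I["top"]["frame"][230:335,320:500,::-1];cv2.imwrite("pics/bars.png",cv2.resize(f,None,fx=4.4,fy=4.4,interpolation=cv2.INTER_CUBIC))
f=I["scene"]["frame"][225:365,340:510,::-1];cv2.imwrite("pics/cr.png",cv2.resize(f,None,fx=4.2,fy=4.2,interpolation=cv2.INTER_CUBIC))
E
```

```text
Y [ 0.201 -0.98   0.   ]
scene orange 3616 x [-44.6   0.1  44.3] y [-128.3 -127.4   11.7  122.7  123.9] z [-3.9 -0.5  4.7]
  x -40 -22 orange y -129.1 125.4
  x -14 -4 orange y -127.8 124.9
  x -4 6 orange y -129.8 124.5
  x 6 20 orange y -129.5 124.3
  x 20 40 orange y -128.9 124.5
  dark side -1 21 x [-21.4 -15.9  22.6] y [-56.5 -51.3 -48.8]
  knob 90 xyz med [  0.6 -95.8  84.7] y [-105.1  -89.3] x [-8.2  8.9] zmax 91.5
top orange 1079 x [-44.7 -15.9  47.3] y [-122.  -116.5   27.4  122.7  123. ] z [-43.3  -1.5   3.5]
  x -40 -22 orange y -51.8 123.6
  x -14 -4 orange y -49.3 123.0
  x -4 6 orange y -50.2 102.4
  dark side -1 91 x [-17.4  18.   22.2] y [-106.8  -61.   -50. ]
  dark side 1 6 x [-18.4 -14.4   9.3] y [ 89.4 103.2 109. ]
  lip x [-18.8 -14.5  -3.2] 10
  knob 136 xyz med [  7.4 -99.4  75.8] y [-108.5  -92. ] x [-5.3 11.8] zmax 88.0
```

View pics/bars.png

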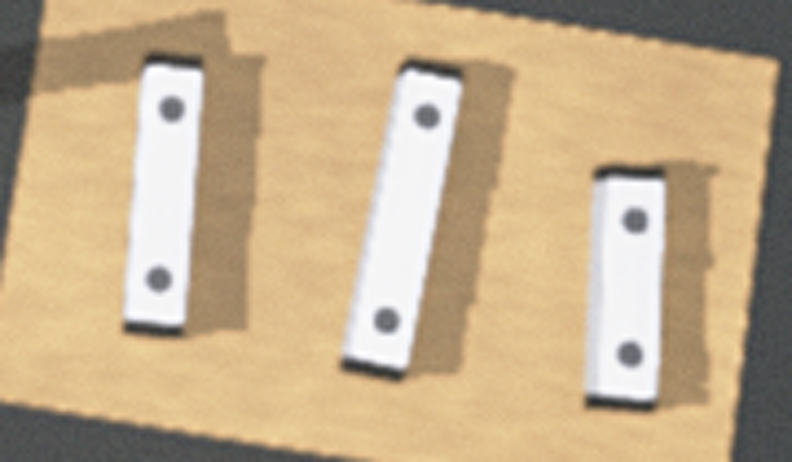

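View pics/cr.png

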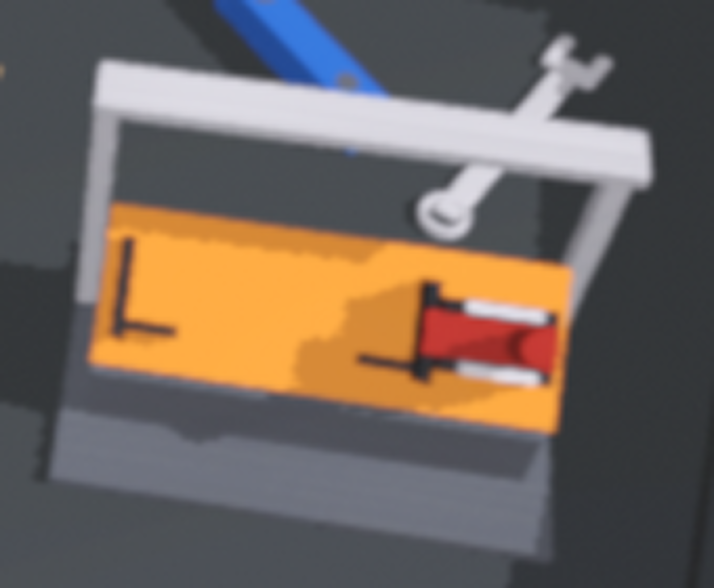

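The crop confirms that the left bar (top image 357,275; measured 150.1 mm) is the spacer_150. The middle one measures 170 and the right one 130. The scene crop shows the cradle with end plates at crop x≈125 and 430, lips at the low side, and the bolt back with its knob on the right.

```bash
cat >> h.py <<'E'
from scipy.spatial.transform import Rotation as Ro
a=np.radians(11.6);s=np.radians(35);hh=np.array([np.cos(a),np.sin(a),0]);zz=np.array([0,0,1.])
CX=-np.cos(s)*hh+np.sin(s)*zz; CZ=np.sin(s)*hh+np.cos(s)*zz; CY=np.cross(CZ,CX)
C=np.stack([CX,CY,CZ],1)
def rel(p,R,st=None,p0=None,R0=None):
    if p0 is None:
        o=st or env.observe(); p0=np.array(o["position"]);R0=np.array(o["tool_rot"])
    d=R0.T@(np.array(p)-p0)*100; r=Ro.from_matrix(R0.T@R).as_rotvec(degrees=True)
    return np.round(np.r_[d,r],2).tolist()
def down(ang):  # tool down, y axis at heading ang deg
    y=np.array([np.cos(np.radians(ang)),np.sin(np.radians(ang)),0]);z=np.array([0,0,-1.])
    return np.stack([np.cross(y,z),y,z],1)
E
python3 - <<'E'
from h import *
im=dict(np.load("scene0.npz"));O=np.array([.568,.2007,.085])
f=240/np.tan(np.radians(im["fovy"])/2);T=np.linalg.inv(im["cam_to_world"])
g=cv2.cvtColor(im["frame"],cv2.COLOR_RGB2HSV)[...,1].astype(np.float32)
g2=im["frame"][...,0].astype(np.float32)
ys=np.arange(-70,135,1.)
for x in (-8,-2,4,10):
    Q=O+(np.array([[x,y,-.5] for y in ys])/1000)@C.T
    q=Q@T[:3,:3].T+T[:3,3]; u=f*q[:,0]/q[:,2]+im["cx"];v=f*q[:,1]/q[:,2]+im["cy"]
    p=cv2.remap(g2,u.astype(np.float32)[None],v.astype(np.float32)[None],cv2.INTER_LINEAR)[0]
    dk=p<110; print(x,[int(y) for y in ys[dk]])
o=env.observe();print(np.round(o["tool_rot"],3).tolist(),o["position"],o["grip_width"])
for g in (86.5,-93.5): print(g,rel([.509,-.145,.19],down(g)))
E
```

```text
-8 [113, 114]
-2 [112, 113, 114]
4 [112, 113, 114]
10 [113]
[[-0.971, 0.24, -0.0], [0.24, 0.971, -0.0], [0.0, -0.0, -1.0]] [0.13222238 0.53384961 0.21062333] 0.0852403037355764
86.5 [-52.9, -56.83, 2.06, -0.0, -0.0, -10.41]
-93.5 [-52.9, -56.83, 2.06, -0.0, 0.0, 169.59]
```

```bash
cat >> h.py <<'E'
O=np.array([.568,.2007,.085])+.034*CY
PL=np.stack([-CY,-CX,-CZ],1)   # placing orientation
def cr(x,y,z): return O+C@(np.array([x,y,z])/1000)
E
python3 - <<'E'
from h import *
print(O,rel(cr(0,-20,200),PL), cr(0,-20,200))
E
```

```text
[0.57483665 0.16739444 0.085     ] [-61.27, -18.18, -3.82, 31.18, 19.67, 62.38] [0.68318735 0.21005266 0.24883041]
```

Emit:
jog_arm --pt "0 0 -15 0 0 0" --pt "0 0 -17 0 0 0" --pt "-10 -3 -18 0 0 10" --pt "-20 -6 -18 8 5 18" --pt "-30 -9 -18 12 8 26" --pt "-40 -12 -18 16 10 34" --pt "-50 -15 -17 20 13 42" --pt "-60 -18 -15 24 15 50" --hand 1

```text
time_s: 1.37
position: [0.3357, 0.4132, 0.3567]
tool_rot: [[-0.614, 0.726, -0.31], [0.785, 0.602, -0.144], [0.082, -0.332, -0.94]]
ft_force: [0.4, 1.6, -0.1]
grip_width: 0.0853
gripper_force: 0.0
```

```bash
python3 - <<'E'
from h import *
print(rel(cr(0,-20,200),PL)); o=env.observe(); print(o["q"])
E
```

```text
[-38.17, 16.57, 2.29, 14.19, 7.98, 25.66]
[ 36.11690511  26.83527752  45.42191651   4.78407783 127.27536419
  -0.46460706]
```

Emit:
jog_arm --pt "-10 4 -3 7 2 5" --pt "-20 8 -3 10 6 12" --pt "-30 12 -2 14 8 20" --pt "-38.2 16.6 2.3 14.2 8 25.7" --pt "-38.2 16.6 2.3 14.2 8 25.7" --pt "-38.2 16.6 2.3 14.2 8 25.7" --pt "-38.2 16.6 2.3 14.2 8 25.7" --pt "-38.2 16.6 2.3 14.2 8 25.7"

```text
time_s: 2.03
position: [0.5969, 0.2477, 0.2648]
tool_rot: [[-0.204, 0.799, -0.566], [0.979, 0.167, -0.116], [0.002, -0.578, -0.816]]
ft_force: [0.5, 0.5, -2.2]
grip_width: 0.0854
gripper_force: 0.0
```

```bash
cat >> h.py <<'E'
def look(name,tag):
    im=env.get_image(name);cv2.imwrite(f"pics/{tag}.png",im["frame"][...,::-1]);np.savez(f"{tag}.npz",**im);return im
E
python3 - <<'E'
from h import *
print(rel(cr(0,-20,200),PL)); o=env.observe(); print(o["q"])
im=look("wrist","w1"); print(im["cam_to_world"].round(3), (im["depth"]>0).mean())
E
```

```text
[-5.44, 7.19, -3.15, -0.3, 0.01, 0.17]
[ 11.96843845  53.73958221  12.97925125   0.39507774 148.58493683
   0.46320411]
[[ 0.799  0.357 -0.483  0.674]
 [ 0.167 -0.904 -0.393  0.338]
 [-0.577  0.234 -0.782  0.398]
 [ 0.     0.     0.     1.   ]] 0.9959993489583333
```

View pics/w1.png

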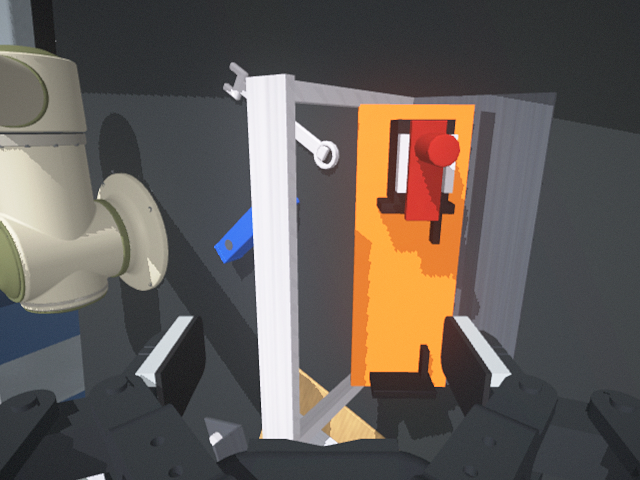

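The wrist view shows the orange bed at cols 355-470. The −y plate is at row ~205, the +y plate at row ~383, the knob at (440,150), and lips at (434,230) and (424,360). The rail (col 272) is clear.

```bash
python3 - <<'E'
from h import *
im=dict(np.load("w1.npz"));P=cloud(im);L=(P-O)@C*1000
hsv=cv2.cvtColor(im["frame"],cv2.COLOR_RGB2HSV);H,S,V=[hsv[...,i].astype(int) for i in range(3)]
reg=np.zeros_like(H,bool);reg[100:410,345:480]=1
o=reg&(H>4)&(H<22)&(S>120)&(abs(L[...,2])<12)
q=P[o]; 
for _ in range(4):
    _,_,vt=np.linalg.svd(q-q.mean(0),full_matrices=False);n=vt[2]*np.sign(vt[2][2]); q=q[abs((q-q.mean(0))@n)<.003]
print("plane slope",np.degrees(np.arccos(n[2])).round(2),"yaw",np.degrees(np.arctan2(n[1],n[0])).round(2),"z off",((q-O)@C*1000).mean(0).round(2))
print("orange x",np.percentile(L[o][:,0],[.5,99.5]).round(1),"y",np.percentile(L[o][:,1],[.5,99.5]).round(1))
dk=reg&(V<70)&(S<140)
for zl,zh in [(14,28),(4,11),(28,40)]:
  for sg in (-1,1):
    k=dk&(L[...,2]>zl)&(L[...,2]<zh)&(sg*L[...,1]>35)&(abs(L[...,1])<120)&(L[...,0]<30)&(L[...,0]>-30)
    if k.sum()>5: print("z",zl,zh,"side",sg,k.sum(),"x",np.percentile(L[k][:,0],[2,50,98]).round(1),"y",np.percentile(L[k][:,1],[2,10,50,90,98]).round(1))
# image rows of plates: orange bounds at columns 375..410, on-bed
for c in (370,385,400,410):
    rows=np.where(o[:,c])[0]; print(c,"orange rows",rows.min(),rows.max(),"y",L[rows.max(),c,1].round(1),"gap",[ (r,L[r,c].round(1).tolist()) for r in rows if r>190 and not o[r-1,c]][:3])
k=reg&((H<5)|(H>172))&(S>130)&(L[...,2]>78);print("knob top",k.sum(),np.median(L[k],0).round(1),np.percentile(L[k][:,1],[2,98]).round(1),np.percentile(L[k][:,0],[2,98]).round(1))
k=reg&((H<5)|(H>172))&(S>130)&(L[...,2]<52)&(L[...,2]>30);print("tongue",k.sum(),np.percentile(L[k][:,1],[2,98]).round(1),np.percentile(L[k][:,0],[2,50,98]).round(1),np.median(L[k][:,2]).round(1))
w=(V>150)&(S<60)&(P[...,2]>.19)&(P[...,2]<.24); d=(P[w]-O)*1000; print("rail fwd",np.percentile(d@hh,[2,98]).round(1))
E
```

```text
plane slope 34.96 yaw 11.6 z off [  5.15 -37.65  -0.72]
orange x [-45.1  46.3] y [-163.1   87.5]
z 14 28 side -1 16 x [-25.5 -23.7  29.3] y [-91.2 -91.1 -90.8 -86.4 -86.2]
z 14 28 side 1 603 x [-24.9   2.3  29.4] y [74.2 74.5 75.1 75.7 78.3]
z 4 11 side -1 58 x [-22.4 -16.9  23.9] y [-118.6 -105.7  -69.4  -59.2  -55.8]
z 4 11 side 1 343 x [-24.1  -6.4  28.4] y [46.3 54.4 74.7 75.5 75.8]
z 28 40 side -1 195 x [-25.8 -18.2 -13.8] y [-99.7 -98.  -89.5 -85.  -84.1]
z 28 40 side 1 512 x [-24.9   2.2  28.4] y [74.4 75.2 78.2 81.5 82.3]
370 orange rows 105 382 y 78.0 gap [(np.int64(192), [34.4, -95.2, -1.1]), (np.int64(307), [30.7, 8.5, -0.7]), (np.int64(380), [29.5, 76.6, 10.9])]
385 orange rows 105 372 y 75.2 gap [(np.int64(214), [21.1, -76.7, -0.9])]
400 orange rows 105 372 y 75.5 gap [(np.int64(214), [8.6, -76.8, -0.7])]
410 orange rows 105 372 y 74.9 gap [(np.int64(221), [-0.0, -71.0, 0.0])]
knob top 927 [   2.5 -133.9   85.1] [-143.  -125.1] [-6.8 11.1]
tongue 2730 [-150.8  -83.7] [-10.2   3.3  13.3] 45.2
rail fwd [-570.  -21.]
```

```bash
cat >> h.py <<'E'
O=cr(1,-4.3,-.5)
E
python3 - <<'E'
from h import *
print(O); print("up",rel(np.array([.509,-.145,.19]),down(86.5)))
o=env.observe(); print(np.array(o["tool_rot"]).T@[0,0,1]) 
E
```

```text
[0.57288866 0.17138423 0.085164  ]
up [-36.21, -9.47, 15.37, -30.06, -23.15, -72.53]
[ 6.60169844e-04 -5.78650345e-01 -8.15575467e-01]
```

Emit:
jog_arm --pt "0 -3 -4 0 0 0" --pt "-4 -5.5 -6.5 -3 -2 -7" --pt "-12 -8 -4 -6 -5 -14" --pt "-20 -11 0 -9 -7 -21" --pt "-28 -13 3 -12 -9 -28" --pt "-36.2 -15.8 6.4 -15 -11.5 -36" --pt "-36.2 -15.8 6.4 -18 -14 -43" --pt "-36.2 -15.8 6.4 -20 -16 -50"

```text
time_s: 2.75
position: [0.5348, -0.0175, 0.319]
tool_rot: [[-0.833, 0.514, -0.204], [0.546, 0.824, -0.15], [0.091, -0.237, -0.967]]
ft_force: [1.2, -1.2, -0.2]
grip_width: 0.0851
gripper_force: 0.0
```

```bash
python3 - <<'E'
from h import *
print("up",rel(np.array([.509,-.145,.19]),down(86.5)))
E
```

```text
up [-5.99, -8.78, 14.92, -12.06, -8.66, -28.95]
```

Emit:
jog_arm --pt "-6 -8.8 14.9 -12 -8.7 -29" --pt "-6 -8.8 14.9 -12 -8.7 -29" --pt "-6 -8.8 14.9 -12 -8.7 -29" --pt "-6 -8.8 14.9 -12 -8.7 -29" --pt "-6 -8.8 14.9 -12 -8.7 -29" --pt "-6 -8.8 14.9 -12 -8.7 -29" --pt "-6 -8.8 14.9 -12 -8.7 -29" --pt "-6 -8.8 14.9 -12 -8.7 -29"

```text
time_s: 3.42
position: [0.5096, -0.1436, 0.191]
tool_rot: [[-0.998, 0.068, -0.002], [0.068, 0.998, -0.003], [0.002, -0.003, -1.0]]
ft_force: [-0.4, 0.0, 0.7]
grip_width: 0.0852
gripper_force: 0.0
```

```bash
python3 - <<'E'
from h import *
im=look("wrist","w2");P=cloud(im)
for c in [(0.509,-0.145)]:
    m=(abs(P[...,0]-c[0])<.1)&(P[...,2]>.03)&(P[...,2]<.043)&(abs(P[...,1]-c[1])<.04)&(im["depth"]>0)
    lab=cv2.connectedComponents(m.astype(np.uint8))[1];b=np.argmax(np.bincount(lab[m]));Q=P[lab==b]
    v,u=np.where(lab==b);r=cv2.minAreaRect((Q[:,:2]*1000).astype(np.float32));print(r,np.median(Q[:,2]),u.min(),u.max(),v.min(),v.max())
    n=~m&(np.hypot(P[...,0]-.509,P[...,1]+.145)<.1)&(P[...,2]<.02);print("board z",np.median(P[n][:,2]))
print(env.observe()["position"]); print(rel([.509,-.145,.0085],down(86.5)))
E
```

```text
((507.85272216796875, -146.0006103515625), (30.031208038330078, 150.00355529785156), 86.7588119506836) 0.0380803835410978 300 339 122 305
board z 0.004085275357666007
[ 0.50972906 -0.1432253   0.19109692]
[0.04, -0.12, 18.26, -0.2, -0.08, -0.3]
```

Emit:
jog_arm --pt "0.2 -0.2 4 -0.2 0 -0.1" --pt "0.2 -0.2 8 -0.2 0 -0.1" --pt "0.2 -0.2 12 -0.2 0 -0.1" --pt "0.2 -0.2 15 -0.2 0 -0.1" --pt "0.2 -0.2 17 -0.2 0 -0.1" --pt "0.2 -0.2 18.1 -0.2 0 -0.1" --pt "0.2 -0.2 18.1 -0.2 0 -0.1" --pt "0.2 -0.2 18.1 -0.2 0 -0.1"

```text
time_s: 4.13
position: [0.507, -0.1455, 0.0095]
tool_rot: [[-0.998, 0.064, -0.003], [0.064, 0.998, 0.001], [0.003, 0.001, -1.0]]
ft_force: [-1.0, -0.3, -0.0]
grip_width: 0.0858
gripper_force: 0.0
```

Emit:
jog_arm --pt "0 0 0 0 0 0" --pt "0 0 0 0 0 0" --pt "0 0 0 0 0 0" --pt "0 0 0 0 0 0" --pt "0 0 0 0 0 0" --pt "0 0 0 0 0 0" --pt "0 0 0 0 0 0" --pt "0 0 0 0 0 0" --hand 0 --newtons 50

```text
time_s: 4.8
position: [0.5064, -0.1464, 0.0097]
tool_rot: [[-0.998, 0.065, -0.002], [0.065, 0.998, 0.001], [0.002, 0.001, -1.0]]
ft_force: [-1.8, 1.6, 6.1]
grip_width: 0.0284
gripper_force: 49.3
```

Emit:
jog_arm --pt "0 0 -1 0 0 0" --pt "0 0 -3 0 0 0" --pt "0 0 -7 0 0 0" --pt "0 0 -11 0 0 0" --pt "0 0 -15 0 0 0" --pt "0 0 -19 0 0 0" --pt "0 0 -23 0 0 0" --pt "0 0 -23 0 0 0"

```text
time_s: 5.47
position: [0.5087, -0.1476, 0.2472]
tool_rot: [[-0.998, 0.065, 0.009], [0.065, 0.998, -0.005], [-0.009, -0.005, -1.0]]
ft_force: [0.7, -0.5, -2.5]
grip_width: 0.0288
gripper_force: 50.6
```

```bash
python3 - <<'E'
from h import *
im=look("wrist","w3");P=cloud(im);o=env.observe();R=np.array(o["tool_rot"]);L=(P-o["position"])@R*1000
hsv=cv2.cvtColor(im["frame"],cv2.COLOR_RGB2HSV)
m=(abs(L[...,0])<110)&(abs(L[...,1])<25)&(L[...,2]<0)&(L[...,2]>-50)&(im["depth"]>0)
print("n",m.sum());v,u=np.where(m);print(u.min(),u.max(),v.min(),v.max())
Q=L[m]; print(np.percentile(Q[:,0],[.5,2,50,98,99.5]).round(1),np.percentile(Q[:,1],[1,50,99]).round(1))
for b in range(-100,100,10):
    k=(Q[:,0]>b)&(Q[:,0]<=b+10)
    if k.sum(): print(b,k.sum(),Q[k][:,1].min().round(1),Q[k][:,1].max().round(1),np.median(Q[k][:,2]).round(1),end=" | ")
print(); print(o["position"],o["gripper_force"],o["q"])
for n,p in [("hi",cr(0,0,150)),("pre",cr(0,0,75)),("fin",cr(0,0,6))]: print(n,p.round(3),rel(p,PL))
E
```

```text
n 27885
248 400 125 445
[-50.  -47.   17.8  71.2  72.4] [-19.8  -0.7  19.8]
-60 137 -15.2 10.7 -33.0 | -50 1500 -15.2 14.8 -33.1 | -40 1581 -15.3 14.6 -32.9 | -30 1671 -15.4 14.7 -32.8 | -20 1767 -15.2 14.4 -32.8 | -10 2062 -14.8 13.9 -32.7 | 0 2641 -25.0 24.9 -32.8 | 10 3059 -21.2 20.3 -32.7 | 20 2221 -15.7 14.4 -32.4 | 30 2342 -15.8 14.3 -32.3 | 40 2509 -15.8 14.3 -32.3 | 50 2663 -15.9 14.2 -32.1 | 60 2865 -16.1 14.0 -31.9 | 70 867 -16.0 14.0 -31.9 | 
[ 0.50774122 -0.14707857  0.24303917] 50.54246485233307 [-2.89880926e+01  1.82694993e+01  7.43442043e+01 -1.79604499e-02
  8.71189563e+01 -1.15272893e+02]
hi [0.657 0.189 0.208] [-12.72, 34.48, 3.47, 29.88, 23.04, 72.13]
pre [0.615 0.18  0.147] [-8.55, 33.36, 9.6, 29.88, 23.04, 72.13]
fin [0.576 0.172 0.09 ] [-4.71, 32.33, 15.24, 29.88, 23.04, 72.13]
```

View pics/w3.png

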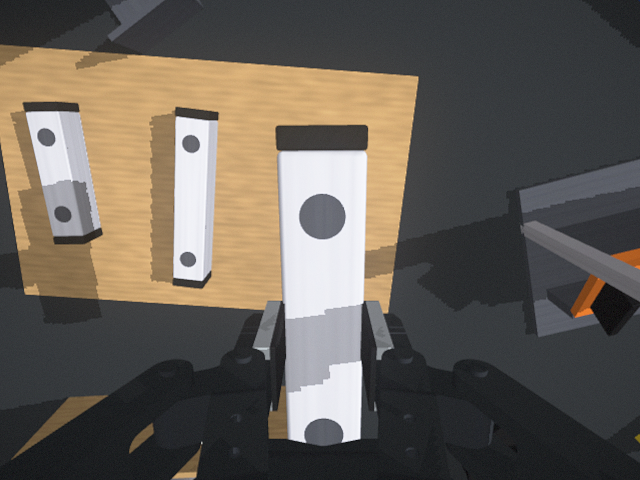

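The bar is held square near its middle. Its rubber end is at rows 125-150, and it sits about 2 mm off along tool x. Next I rotate and tilt while high, then slide in along the cradle's y from its +y side, in front of the rail.

Emit:
jog_arm --pt "0 0 -1 2.6 2 6.3" --pt "-2 2 -1 5.2 4 12.6" --pt "-4 4 -1 7.8 6 18.9" --pt "-5 6 -1 10.4 8 25.2" --pt "-7 8 -1 13 10 31.5" --pt "-9 10 -1 15.7 12 37.8" --pt "-11 12 -1 18.3 14 44" --pt "-12 12 -1 20.8 16 50.2"

```text
time_s: 6.18
position: [0.6354, -0.0303, 0.2462]
tool_rot: [[-0.557, 0.727, -0.402], [0.825, 0.54, -0.168], [0.095, -0.425, -0.9]]
ft_force: [0.4, -0.8, -4.1]
grip_width: 0.0281
gripper_force: 50.7
```

```bash
python3 - <<'E'
from h import *
o=env.observe();print(o["q"],o["gripper_force"])
for p in [(-1.5,200,90),(-1.5,200,60)]: print(cr(*p).round(3),rel(cr(*p),PL))
E
```

```text
[ -7.78817321  43.98438581  32.77792387 -15.61516435 124.84559544
 -49.55486166] 50.672736167907715
[ 0.665 -0.014  0.158] [-1.12, 6.77, 6.48, 8.53, 6.63, 22.1]
[ 0.648 -0.017  0.133] [-0.7, 6.41, 9.42, 8.53, 6.63, 22.1]
```

Emit:
jog_arm --pt "-0.3 2 3 2.5 2 6.5" --pt "-0.5 4 6 5 4 13" --pt "-0.7 6.4 9.4 7.6 6 19.6" --pt "-0.7 6.4 9.4 8.5 6.6 22.1" --pt "-0.7 6.4 9.4 8.5 6.6 22.1" --pt "-0.7 6.4 9.4 8.5 6.6 22.1" --pt "-0.7 6.4 9.4 8.5 6.6 22.1" --pt "-0.7 6.4 9.4 8.5 6.6 22.1"

```text
time_s: 6.85
position: [0.6478, -0.0216, 0.1383]
tool_rot: [[-0.203, 0.808, -0.554], [0.979, 0.166, -0.116], [-0.001, -0.566, -0.825]]
ft_force: [1.0, -1.0, -3.4]
grip_width: 0.0282
gripper_force: 50.8
```

```bash
cat >> h.py <<'E'
def where():
    o=env.observe();R=np.array(o["tool_rot"])
    print("cradle pos",((np.array(o["position"])-O)@C*1000).round(1),"rot err",Ro.from_matrix(PL.T@R).as_rotvec(degrees=True).round(2),"q",np.round(o["q"],1),"F",np.round(o["ft_force"],1),"grip",round(o["grip_width"],4),round(o["gripper_force"],1),"t",round(o["time_s"],1))
E
python3 - <<'E'
from h import *
where()
for p in [(-1.5,200,60),(-1.5,-2.2,60)]: print(rel(cr(*p),PL))
E
```

```text
cradle pos [  2.1 204.1  63.4] rot err [-0.55 -0.12 -0.04] q [ -7.7  54.2  31.5 -13.6 126.4 -24.3] F [ 1.  -1.  -3.4] grip 0.0282 50.8 t 6.8
[0.41, 0.36, 0.34, 0.55, 0.12, 0.04]
[20.63, 0.37, 0.3, 0.55, 0.12, 0.04]
```

Emit:
jog_arm --pt "2 0.3 0.3 0.5 0.1 0" --pt "5 0.3 0.3 0.5 0.1 0" --pt "8 0.3 0.3 0.5 0.1 0" --pt "11.5 0.3 0.3 0.5 0.1 0" --pt "15 0.3 0.3 0.5 0.1 0" --pt "18.5 0.3 0.3 0.5 0.1 0" --pt "20.5 0.3 0.3 0.5 0.1 0" --pt "20.5 0.3 0.3 0.5 0.1 0"

```text
time_s: 7.52
position: [0.6058, 0.1839, 0.1337]
tool_rot: [[-0.207, 0.801, -0.561], [0.978, 0.171, -0.117], [0.002, -0.573, -0.819]]
ft_force: [-0.4, 0.1, -2.8]
grip_width: 0.0284
gripper_force: 50.8
```

Emit:
jog_arm --pt "0 0 0 0 0 0" --pt "0 0 0 0 0 0" --pt "0 0 0 0 0 0"

```text
time_s: 7.77
position: [0.6074, 0.1781, 0.1325]
tool_rot: [[-0.199, 0.802, -0.564], [0.98, 0.163, -0.114], [0.001, -0.575, -0.818]]
ft_force: [0.0, 0.3, -2.6]
grip_width: 0.0283
gripper_force: 50.8
```

```bash
python3 - <<'E'
from h import *
where(); print(rel(cr(-1.5,-2.2,30),PL))
for n in ("wrist","scene"):
    im=look(n,n[0]+"4");P=cloud(im);L=(P-O)@C*1000
    hsv=cv2.cvtColor(im["frame"],cv2.COLOR_RGB2HSV);V=hsv[...,2].astype(int);S=hsv[...,1].astype(int);H=hsv[...,0].astype(int)
    m=(abs(L[...,0])<30)&(abs(L[...,1])<120)&(L[...,2]>82)&(L[...,2]<98)&(im["depth"]>0)&((H>25)|(S<90))
    if m.sum()>20: print(n,"bar top",m.sum(),"x",np.percentile(L[m][:,0],[2,50,98]).round(1),"y",np.percentile(L[m][:,1],[.5,2,98,99.5]).round(1),"z",np.median(L[m][:,2]).round(1))
    k=(V<70)&(abs(L[...,0])<25)&(L[...,2]>5)&(L[...,2]<29)&(abs(L[...,1])<95)&(abs(L[...,1])>60)
    for sg in(-1,1):
        kk=k&(sg*L[...,1]>0)
        if kk.sum()>10: print("  plate",sg,kk.sum(),np.percentile(L[kk][:,1],[5,50,95]).round(1))
f=cv2.imread("pics/s4.png")[225:365,340:510];a=cv2.resize(f,None,fx=3.5,fy=3.5,interpolation=cv2.INTER_CUBIC)
b=cv2.imread("pics/w4.png");b=cv2.resize(b[:,200:600],(0,0),fx=.5,fy=.5)
o=np.zeros((490,a.shape[1]+b.shape[1],3),np.uint8);o[:a.shape[0],:a.shape[1]]=a;o[:b.shape[0],a.shape[1]:]=b;cv2.imwrite("pics/c4.png",o)
E
```

```text
cradle pos [-1.6  0.3 59. ] rot err [0.1  0.08 0.06] q [  6.8  53.2  35.   -3.3 126.8  -5.8] F [ 0.   0.3 -2.6] grip 0.0283 50.8 t 7.8
[0.25, -0.01, 2.9, -0.1, -0.08, -0.06]
wrist bar top 27165 x [-16.1  -1.3  13.7] y [-72.6 -71.3  46.9  49.8] z 87.0
  plate -1 391 [-88.  -79.5 -74.4]
  plate 1 211 [78.4 79.1 81.8]
scene bar top 39 x [-17.6  -2.6   9.9] y [66.1 66.3 73.5 73.7] z 87.0
```

View pics/c4.png

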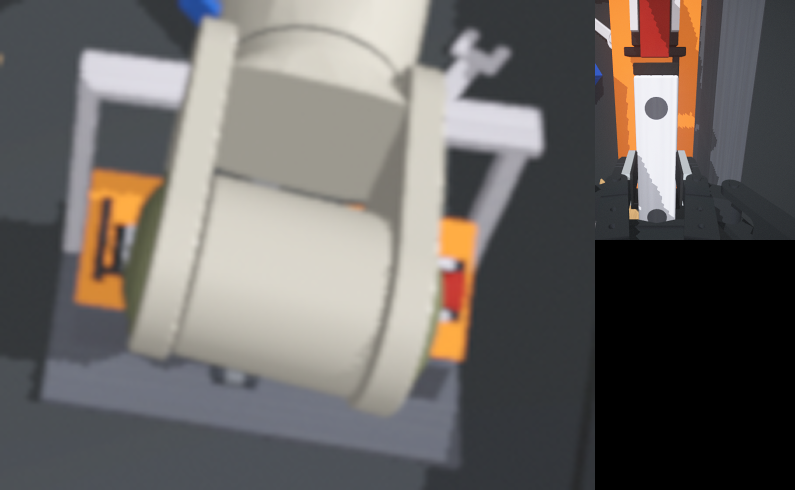

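The bar is centred over the bed within about 2 mm, with its −y end at −72.7 and its top at z=87. Its underside is therefore about 6 mm below the TCP. I'm descending slowly.

Emit:
jog_arm --pt "0.2 -0.1 1 0 0 0" --pt "0.2 -0.1 2 0 0 0" --pt "0.2 -0.1 3 0 0 0" --pt "0.2 -0.1 3.7 0 0 0" --pt "0.2 -0.1 4.2 0 0 0" --pt "0.2 -0.1 4.6 0 0 0" --pt "0.2 -0.1 4.7 0 0 0" --pt "0.2 -0.1 4.7 0 0 0"

```text
time_s: 8.53
position: [0.5794, 0.1755, 0.0941]
tool_rot: [[-0.2, 0.801, -0.564], [0.98, 0.164, -0.115], [0.001, -0.576, -0.817]]
ft_force: [0.3, -0.7, -3.3]
grip_width: 0.0284
gripper_force: 50.8
```

```bash
python3 - <<'E'
from h import *
where()
im=look("wrist","w5");P=cloud(im);L=(P-O)@C*1000
m=(abs(L[...,0])<25)&(abs(L[...,1])<78)&(L[...,2]>35)&(L[...,2]<50)&(im["depth"]>0)&(im["frame"].min(-1)>90)
print(m.sum(),np.percentile(L[m][:,0],[2,50,98]).round(1),np.percentile(L[m][:,1],[1,99]).round(1),np.median(L[m][:,2]).round(1))
m=(abs(L[...,0])<17)&(L[...,1]<-50)&(L[...,1]>-78)&(L[...,2]>35)&(L[...,2]<44)&(im["frame"].max(-1)<80)
print("rubber y",np.percentile(L[m][:,1],[1,5,95]).round(1),m.sum())
E
```

```text
cradle pos [-0.7 -2.8 11.5] rot err [0.17 0.06 0.01] q [  6.9  51.4  45.4  -3.  118.3  -5.3] F [ 0.3 -0.7 -3.3] grip 0.0284 50.8 t 8.5
23270 [-14.8  -0.3  14.2] [-67.8  43.5] 39.5
rubber y [-76.3 -76.  -69.1] 2189
```

Emit:
jog_arm --pt "-0.1 0 0.1 0 0 0" --pt "-0.1 0 0.2 0 0 0" --pt "-0.1 0 0.3 0 0 0" --pt "-0.1 0 0.4 0 0 0" --pt "-0.1 0 0.45 0 0 0" --pt "-0.1 0 0.45 0 0 0" --pt "-0.1 0 0.45 0 0 0"

```text
time_s: 9.17
position: [0.5769, 0.1743, 0.0904]
tool_rot: [[-0.201, 0.801, -0.564], [0.98, 0.165, -0.115], [0.001, -0.576, -0.817]]
ft_force: [0.0, 0.3, -3.6]
grip_width: 0.0281
gripper_force: 50.8
```

Emit:
jog_arm --pt "0 0 0.05 0 0 0" --pt "0 0 0.1 0 0 0" --pt "0 0 0.1 0 0 0"

```text
time_s: 9.42
position: [0.5763, 0.1741, 0.0896]
tool_rot: [[-0.201, 0.801, -0.564], [0.98, 0.165, -0.115], [0.001, -0.576, -0.817]]
ft_force: [0.7, 1.1, -4.0]
grip_width: 0.028
gripper_force: 50.8
```

Emit:
jog_arm --pt "0 0 0.05 0 0 0" --pt "0 0 0.05 0 0 0" --pt "0 0 0.05 0 0 0"

```text
time_s: 9.67
position: [0.5762, 0.1741, 0.0894]
tool_rot: [[-0.201, 0.801, -0.564], [0.98, 0.165, -0.115], [0.001, -0.576, -0.818]]
ft_force: [2.3, 0.5, -1.5]
grip_width: 0.0282
gripper_force: 51.0
```

Emit:
jog_arm --pt "0 0 0.05 0 0 0" --pt "0 0 0.05 0 0 0" --pt "0 0 0.05 0 0 0"

```text
time_s: 9.92
position: [0.5762, 0.1741, 0.0893]
tool_rot: [[-0.201, 0.802, -0.563], [0.98, 0.165, -0.115], [0.001, -0.575, -0.818]]
ft_force: [5.5, 1.3, 1.9]
grip_width: 0.0282
gripper_force: 51.7
```

```bash
python3 -c "
from h import *
where()"
```

```text
cradle pos [-0.7 -2.   5.6] rot err [ 0.08  0.05 -0.  ] q [  6.8  51.2  46.6  -3.  117.2  -5.3] F [5.5 1.3 1.9] grip 0.0282 51.7 t 9.9
```

Contact is gentle at about 6 N. Releasing.

Emit:
jog_arm --pt "0 0 0 0 0 0" --pt "0 0 0 0 0 0" --pt "0 0 0 0 0 0" --pt "0 0 0 0 0 0" --pt "0 0 0 0 0 0" --pt "0 0 0 0 0 0" --pt "0 0 0 0 0 0" --pt "0 0 0 0 0 0" --hand 0.7

```text
time_s: 10.58
position: [0.5758, 0.174, 0.0888]
tool_rot: [[-0.201, 0.801, -0.565], [0.98, 0.164, -0.115], [0.001, -0.576, -0.817]]
ft_force: [-0.3, -0.1, -0.1]
grip_width: 0.06
gripper_force: 0.0
```

```bash
cat >> h.py <<'E'
def bar(im):
    P=cloud(im);L=(P-O)@C*1000
    b=(abs(L[...,0])<30)&(abs(L[...,1])<80)&(L[...,2]>26)&(L[...,2]<44)&(im["depth"]>0)
    m=b&(im["frame"].min(-1)>90)
    if m.sum()>20: print("bar",m.sum(),"x",np.percentile(L[m][:,0],[2,50,98]).round(1),"y",np.percentile(L[m][:,1],[1,99]).round(1),"z",np.median(L[m][:,2]).round(1))
    m=b&(L[...,1]<-50)&(abs(L[...,0])<17)&(im["frame"].max(-1)<80)
    if m.sum()>20: print("rubber y",np.percentile(L[m][:,1],[1,5,95]).round(1),m.sum())
    H,S,V=cv2.split(cv2.cvtColor(im["frame"],cv2.COLOR_RGB2HSV))
    k=((H<5)|(H>172))&(S>130)&(L[...,2]>78)&(L[...,2]<95)&(abs(L[...,0])<30)&(abs(L[...,1])<170)
    if k.sum()>20: print("knob top",k.sum(),np.percentile(L[k][:,:2],[3,97],axis=0).round(1).tolist())
E
python3 - <<'E'
from h import *
where(); im=look("wrist","w6"); bar(im)
E
```

```text
cradle pos [-0.7 -2.   4.9] rot err [ 0.18  0.05 -0.01] q [  6.8  51.2  46.7  -3.  117.2  -5.3] F [-0.3 -0.1 -0.1] grip 0.06 0.0 t 10.6
bar 23665 x [-16.8  -2.6  11.6] y [-67.1  45.3] z 33.6
rubber y [-79.6 -75.5 -68.4] 2304
```

The bar was let go and slid onto the lips. It sits at x≈−2.6 with its top at z=33.6, flat. Retreating along the tool axis.

Emit:
jog_arm --pt "0 0 -1 0 0 0" --pt "0 0 -3 0 0 0" --pt "0 0 -6 0 0 0" --pt "0 0 -9 0 0 0" --pt "0 0 -10 0 0 0" --pt "0 0 -10 0 0 0" --pt "0 0 -10 0 0 0" --pt "0 0 -10 0 0 0"

```text
time_s: 11.3
position: [0.6316, 0.1854, 0.1693]
tool_rot: [[-0.201, 0.799, -0.566], [0.98, 0.164, -0.115], [0.001, -0.578, -0.816]]
ft_force: [-0.1, 0.2, 0.5]
grip_width: 0.0596
gripper_force: 0.0
```

```bash
python3 - <<'E'
from h import *
where(); im=look("wrist","w7"); bar(im); print(rel(cr(0,-168,100),PL))
E
```

```text
cradle pos [ -1.2  -2.  103.6] rot err [ 0.32  0.06 -0.01] q [  7.2  56.1  22.7  -3.6 136.4  -6.3] F [-0.1  0.2  0.5] grip 0.0596 0.0 t 11.3
bar 10419 x [-16.9  -2.5  11.7] y [-66.7  64.1] z 33.6
rubber y [-79.5 -75.3 -68.3] 695
knob top 478 [[-7.1, -123.4], [7.2, -119.3]]
[16.6, -0.1, 0.38, -0.32, -0.06, 0.02]
```

Emit:
jog_arm --pt "2 -0.1 0.4 -0.3 0 0" --pt "5 -0.1 0.4 -0.3 0 0" --pt "8 -0.1 0.4 -0.3 0 0" --pt "11 -0.1 0.4 -0.3 0 0" --pt "12.8 -0.1 0.4 -0.3 0 0" --pt "12.8 -0.1 0.4 -0.3 0 0" --pt "12.8 -0.1 0.4 -0.3 0 0" --pt "12.8 -0.1 0.4 -0.3 0 0"

```text
time_s: 12.02
position: [0.6035, 0.3094, 0.1676]
tool_rot: [[-0.2, 0.803, -0.561], [0.98, 0.164, -0.114], [0.0, -0.573, -0.82]]
ft_force: [-0.0, 0.6, -0.5]
grip_width: 0.0598
gripper_force: 0.0
```

```bash
python3 - <<'E'
from h import *
where(); im=look("wrist","w8"); bar(im); im=look("top","t8"); bar(im); im=look("scene","s8");bar(im); print(rel(cr(0,-130,62),PL))
E
```

```text
cradle pos [  -0.  -129.1  100.7] rot err [-0.07  0.06  0.04] q [ 16.1  58.7  17.    4.  139.1   6.7] F [-0.   0.6 -0.5] grip 0.0598 0.0 t 12.0
bar 4420 x [-16.8  -2.5  11.8] y [-67.2   9.3] z 33.7
rubber y [-79.8 -75.9 -69.1] 165
knob top 1371 [[-8.3, -138.7], [8.8, -121.6]]
bar 744 x [-17.6   0.3  13. ] y [-68.4  67. ] z 33.1
rubber y [-77.7 -77.5 -70. ] 37
bar 814 x [-18.3  -3.8  10.5] y [-68.3  66.9] z 33.8
rubber y [-79.4 -78.9 -70.6] 28
[0.13, -0.01, 3.92, 0.11, -0.1, -0.08]
```

View pics/w8.png

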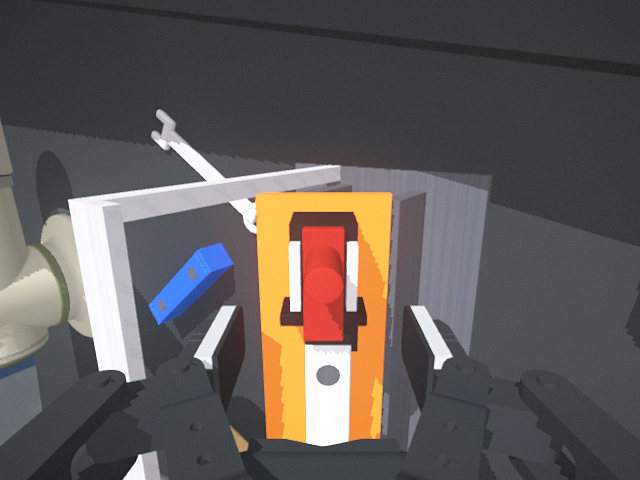

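The knob is centred between the fingers at (323,280), at cradle y≈−130, x≈0. The bar lies under the tongue's line. Descending and gripping the knob.

Emit:
jog_arm --pt "0.1 0 1 0 0 0" --pt "0.1 0 2 0 0 0" --pt "0.1 0 3 0 0 0" --pt "0.1 0 3.7 0 0 0" --pt "0.1 0 3.7 0 0 0" --pt "0.1 0 3.7 0 0 0"

```text
time_s: 12.67
position: [0.5828, 0.3064, 0.1379]
tool_rot: [[-0.2, 0.804, -0.561], [0.98, 0.164, -0.114], [0.001, -0.572, -0.82]]
ft_force: [0.4, -0.9, 0.3]
grip_width: 0.0598
gripper_force: 0.0
```

Emit:
jog_arm --pt "0 0 0 0 0 0" --pt "0 0 0 0 0 0" --pt "0 0 0 0 0 0" --pt "0 0 0 0 0 0" --pt "0 0 0 0 0 0" --pt "0 0 0 0 0 0" --hand 0 --newtons 20

```text
time_s: 13.17
position: [0.5829, 0.3071, 0.1389]
tool_rot: [[-0.201, 0.805, -0.558], [0.98, 0.165, -0.113], [0.001, -0.57, -0.822]]
ft_force: [0.5, 0.9, 5.6]
grip_width: -0.0001
gripper_force: 2.7
```

```bash
python3 - <<'E'
from h import *
where(); im=look("wrist","w9"); bar(im)
P=cloud(im);L=(P-O)@C*1000;H,S,V=cv2.split(cv2.cvtColor(im["frame"],cv2.COLOR_RGB2HSV))
k=((H<5)|(H>172))&(S>130)&(abs(L[...,0])<30)&(abs(L[...,1])<190);print(k.sum(),np.percentile(L[k],[1,50,99],axis=0).round(1))
E
```

```text
cradle pos [   0.4 -130.9   65.3] rot err [-0.26  0.06 -0.01] q [ 16.3  55.7  28.1   3.6 130.7   6.2] F [0.5 0.9 5.6] grip -0.0001 2.7 t 13.2
bar 490 x [-3.6  0.6  5.2] y [-48.2 -23.7] z 33.8
knob top 159 [[-8.3, -139.4], [8.9, -133.7]]
2780 [[-1.240e+01 -1.475e+02  3.650e+01]
 [ 1.000e-01 -1.387e+02  4.620e+01]
 [ 1.200e+01 -1.208e+02  8.260e+01]]
```

View pics/w9.png

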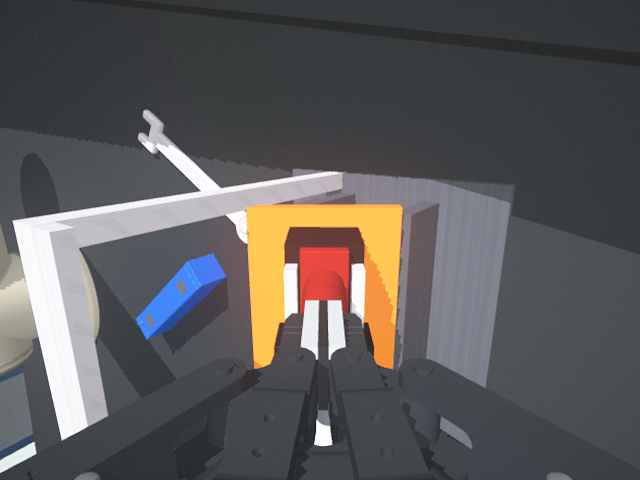

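```bash
python3 - <<'E'
from h import *
im=env.get_image("wrist");P=cloud(im);L=(P-O)@C*1000
for c in (323,308,340): print(c,[(r,L[r,c].round(0).astype(int).tolist(),im["frame"][r,c].tolist()) for r in range(240,345,8)])
im=look("scene","s9");f=im["frame"][225:365,360:530,::-1];cv2.imwrite("pics/s9c.png",cv2.resize(f,None,fx=4.2,fy=4.2,interpolation=cv2.INTER_CUBIC))
E
```

```text
323 [(240, [1, -148, 29], [99, 60, 55]), (248, [1, -147, 40], [224, 67, 56]), (256, [1, -145, 47], [231, 72, 62]), (264, [1, -141, 45], [233, 75, 66]), (272, [1, -139, 52], [226, 70, 61]), (280, [1, -139, 62], [224, 73, 65]), (288, [1, -140, 72], [221, 69, 60]), (296, [1, -139, 79], [225, 72, 65]), (304, [1, -142, 93], [86, 69, 69]), (312, [1, -142, 100], [88, 73, 72]), (320, [1, -142, 105], [87, 75, 76]), (328, [1, -142, 111], [81, 71, 73]), (336, [1, -142, 117], [79, 71, 73]), (344, [1, -142, 121], [73, 68, 72])]
308 [(240, [8, -148, 29], [102, 62, 54]), (248, [8, -147, 40], [228, 71, 62]), (256, [8, -145, 47], [235, 74, 65]), (264, [8, -141, 46], [232, 71, 62]), (272, [8, -137, 45], [232, 74, 64]), (280, [8, -136, 53], [219, 69, 61]), (288, [7, -136, 63], [220, 67, 60]), (296, [7, -136, 73], [224, 68, 60]), (304, [6, -142, 93], [237, 238, 241]), (312, [6, -142, 99], [236, 238, 240]), (320, [6, -142, 107], [237, 238, 241]), (328, [6, -142, 111], [237, 238, 241]), (336, [6, -142, 117], [237, 239, 242]), (344, [5, -143, 122], [235, 238, 241])]
340 [(240, [-8, -148, 28], [97, 57, 53]), (248, [-8, -147, 40], [220, 68, 56]), (256, [-7, -145, 46], [232, 75, 65]), (264, [-8, -141, 45], [230, 73, 63]), (272, [-8, -137, 46], [231, 73, 64]), (280, [-7, -135, 52], [171, 60, 54]), (288, [-7, -136, 64], [171, 57, 52]), (296, [-6, -136, 74], [173, 59, 54]), (304, [-5, -142, 93], [241, 247, 250]), (312, [-5, -142, 100], [236, 240, 243]), (320, [-5, -142, 106], [236, 238, 241]), (328, [-4, -142, 112], [235, 238, 241]), (336, [-4, -142, 116], [235, 239, 241]), (344, [-4, -142, 122], [235, 238, 241])]
```

View pics/s9c.png

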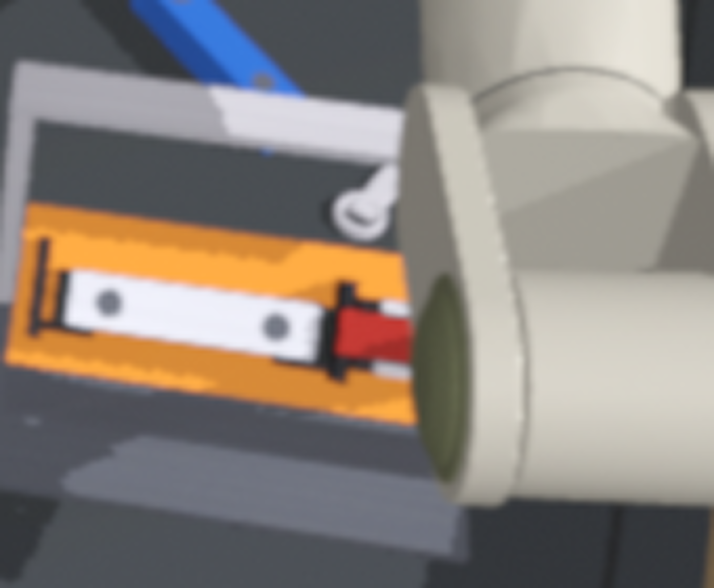

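The depth profile shows that the shut fingertips (z≈88–93, y −142) ended up on top of the knob (top at z≈86) instead of around it. I'll open, go about 16 mm deeper, and close again.

Emit:
jog_arm --pt "0 0 -0.3 0 0 0" --pt "0 0 -0.3 0 0 0" --pt "0 0 -0.3 0 0 0" --pt "0 0 -0.3 0 0 0" --pt "0 0 0.3 0 0 0" --pt "0 0 0.9 0 0 0" --pt "0 0 1.4 0 0 0" --pt "0 0 1.4 0 0 0" --hand 0.7

```text
time_s: 13.98
position: [0.5741, 0.3054, 0.1253]
tool_rot: [[-0.201, 0.802, -0.562], [0.98, 0.165, -0.115], [0.001, -0.573, -0.819]]
ft_force: [0.5, 0.2, -0.7]
grip_width: 0.06
gripper_force: 0.0
```

```bash
python3 - <<'E'
from h import *
where(); im=env.get_image("wrist"); bar(im)
P=cloud(im);L=(P-O)@C*1000;H,S,V=cv2.split(cv2.cvtColor(im["frame"],cv2.COLOR_RGB2HSV))
# pads: light grey finger fronts
f=(V>180)&(S<30)&(L[...,2]>48)&(abs(L[...,0])>18)&(abs(L[...,0])<60)&(L[...,1]<-120)&(L[...,1]>-160)
for sg in(-1,1):
    k=f&(sg*L[...,0]>0)
    if k.sum()>10: print(sg,k.sum(),np.percentile(L[k],[2,50,98],axis=0).round(1).tolist())
E
```

```text
cradle pos [  -0. -131.   49.] rot err [-0.01  0.04 -0.01] q [ 16.4  55.   32.    3.5 127.8   6.1] F [ 0.5  0.2 -0.7] grip 0.06 0.0 t 14.0
bar 2393 x [-16.8  -2.4  11.6] y [-68.4 -40.2] z 33.7
rubber y [-79.7 -79.  -69.3] 169
knob top 2488 [[-8.1, -139.0], [8.7, -121.9]]
-1 933 [[-38.1, -142.6, 79.1], [-33.3, -141.9, 100.3], [-31.1, -138.2, 112.6]]
1 927 [[32.0, -142.6, 79.1], [34.3, -142.0, 100.0], [36.9, -139.2, 112.4]]
```

Emit:
jog_arm --pt "0 0 0.4 0 0 0" --pt "0 0 0.8 0 0 0" --pt "0 0 0.8 0 0 0"

```text
time_s: 14.28
position: [0.5698, 0.3045, 0.1189]
tool_rot: [[-0.201, 0.803, -0.561], [0.98, 0.165, -0.114], [0.001, -0.573, -0.82]]
ft_force: [-0.5, 0.3, -0.1]
grip_width: 0.0596
gripper_force: 0.0
```

Emit:
jog_arm --pt "0 0 0 0 0 0" --pt "0 0 0 0 0 0" --pt "0 0 0 0 0 0" --pt "0 0 0 0 0 0" --pt "0 0 0 0 0 0" --pt "0 0 0 0 0 0" --hand 0 --newtons 25

```text
time_s: 14.78
position: [0.5705, 0.3046, 0.1197]
tool_rot: [[-0.201, 0.804, -0.559], [0.98, 0.165, -0.114], [0.001, -0.571, -0.821]]
ft_force: [2.2, 0.4, 0.8]
grip_width: 0.019
gripper_force: 24.5
```

The knob is gripped at 19 mm. Sliding the bolt home.

Emit:
jog_arm --pt "-0.5 0 0 0 0 0" --pt "-1 0 0 0 0 0" --pt "-1.5 0 0 0 0 0" --pt "-2 0 0 0 0 0" --pt "-2.5 0 0 0 0 0" --pt "-3 0 0 0 0 0" --pt "-3.4 0 0 0 0 0" --pt "-3.6 0 0 0 0 0"

```text
time_s: 15.45
position: [0.5779, 0.2685, 0.1197]
tool_rot: [[-0.2, 0.804, -0.56], [0.98, 0.165, -0.114], [0.001, -0.571, -0.821]]
ft_force: [4.2, 3.5, 2.4]
grip_width: 0.0192
gripper_force: 24.9
```

Emit:
jog_arm --pt "-0.1 0 0 0 0 0" --pt "-0.2 0 0 0 0 0" --pt "-0.3 0 0 0 0 0" --pt "-0.3 0 0 0 0 0"

```text
time_s: 15.78
position: [0.5783, 0.2661, 0.1197]
tool_rot: [[-0.2, 0.804, -0.56], [0.98, 0.165, -0.114], [0.001, -0.571, -0.821]]
ft_force: [5.5, 1.9, 1.8]
grip_width: 0.0189
gripper_force: 24.9
```

```bash
python3 -c "
from h import *
where();bar(env.get_image('wrist'))"
```

```text
cradle pos [ -0.2 -91.6  42.2] rot err [-0.17  0.05  0.01] q [ 13.5  53.6  36.1   1.4 125.1   2.4] F [5.5 1.9 1.8] grip 0.0189 24.9 t 15.8
bar 2145 x [-16.7  -2.9  11.7] y [-41.4  -6.7] z 33.6
knob top 2727 [[-8.1, -99.7], [8.7, -82.5]]
```

Knob at −91. I'm pushing on a little further until the stop is felt.

Emit:
jog_arm --pt "-0.1 0 0 0 0 0" --pt "-0.2 0 0 0 0 0" --pt "-0.3 0 0 0 0 0" --pt "-0.3 0 0 0 0 0"

```text
time_s: 16.17
position: [0.5784, 0.2658, 0.1197]
tool_rot: [[-0.203, 0.804, -0.559], [0.979, 0.17, -0.111], [0.005, -0.57, -0.822]]
ft_force: [5.2, 16.3, 2.2]
grip_width: 0.0191
gripper_force: 25.0
```

Emit:
jog_arm --pt "-0.1 0 0 0 0 0" --pt "-0.2 0 0 0 0 0" --pt "-0.3 0 0 0 0 0" --pt "-0.3 0 0 0 0 0"

```text
time_s: 16.5
position: [0.5785, 0.265, 0.1196]
tool_rot: [[-0.205, 0.804, -0.559], [0.979, 0.174, -0.11], [0.009, -0.569, -0.822]]
ft_force: [3.7, 26.6, 3.3]
grip_width: 0.0188
gripper_force: 25.2
```

```bash
python3 -c "
from h import *
where();bar(env.get_image('wrist'))"
```

```text
cradle pos [ -0.2 -90.6  42.2] rot err [-0.31  0.28 -0.5 ] q [ 13.4  53.4  36.4   1.6 124.8   1.9] F [ 3.7 26.6  3.3] grip 0.0188 25.2 t 16.5
bar 2249 x [-16.7  -3.   11.8] y [-42.6  -6. ] z 33.6
knob top 2734 [[-8.0, -99.6], [8.8, -82.4]]
```

The stop is reached: 27 N and no further travel. Relieve, release, and retreat along the tool axis.

Emit:
jog_arm --pt "0.2 0 0 0 0 0" --pt "0.4 0 0 0 0 0" --pt "0.4 0 0 0 0 0"

```text
time_s: 16.8
position: [0.5785, 0.2653, 0.1196]
tool_rot: [[-0.202, 0.804, -0.559], [0.979, 0.167, -0.114], [0.002, -0.571, -0.821]]
ft_force: [4.3, 7.1, 2.2]
grip_width: 0.0193
gripper_force: 25.0
```

Emit:
jog_arm --pt "0 0 0 0 0 0" --pt "0 0 0 0 0 0" --pt "0 0 0 0 0 0" --pt "0 0 0 0 0 0" --pt "0 0 0 0 0 0" --pt "0 0 -1 0 0 0" --pt "0 0 -2 0 0 0" --pt "0 0 -3 0 0 0" --hand 0.7

```text
time_s: 17.47
position: [0.5954, 0.2677, 0.1445]
tool_rot: [[-0.201, 0.803, -0.561], [0.98, 0.165, -0.114], [0.001, -0.572, -0.82]]
ft_force: [0.5, 0.9, -0.7]
grip_width: 0.06
gripper_force: 0.0
```

Emit:
jog_arm --pt "0 0 -1 0 0 0" --pt "0 0 -2 0 0 0" --pt "0 0 -3 0 0 0" --pt "0 0 -3.5 0 0 0" --pt "0 0 -3.5 0 0 0" --pt "0 0 -3.5 0 0 0" --pt "0 0 -3.5 0 0 0" --pt "0 0 -3.5 0 0 0"

```text
time_s: 18.13
position: [0.6146, 0.2717, 0.1725]
tool_rot: [[-0.201, 0.803, -0.561], [0.98, 0.165, -0.114], [0.001, -0.573, -0.82]]
ft_force: [-0.1, 0.2, -0.0]
grip_width: 0.0598
gripper_force: 0.0
```

```bash
python3 - <<'E'
from h import *
where();im=look("wrist","w10");bar(im);bar(look("scene","s10"));im=look("top","t10");bar(im)
P=cloud(im)
for c in [(0.499,-.271),(.466,-.391)]:
    m=(abs(P[...,0]-c[0])<.11)&(P[...,2]>.028)&(P[...,2]<.045)&(abs(P[...,1]-c[1])<.05)
    lab=cv2.connectedComponents(m.astype(np.uint8))[1];b=np.argmax(np.bincount(lab[m]));print(cv2.minAreaRect((P[lab==b][:,:2]*1000).astype(np.float32)))
E
```

```text
cradle pos [ 1.000e-01 -8.990e+01  1.066e+02] rot err [-0.07  0.05 -0.  ] q [ 13.3  57.8  18.2   1.6 138.8   2.6] F [-0.1  0.2 -0. ] grip 0.0598 0.0 t 18.1
bar 5103 x [-17.   -3.8  11.8] y [-64.3  53.5] z 33.7
rubber y [-79.9 -79.4 -69.2] 111
knob top 1284 [[-8.0, -99.4], [8.7, -82.2]]
bar 667 x [-18.4  -4.7  10.6] y [-62.5  67.1] z 33.7
bar 643 x [-17.8   2.3  13.7] y [-66.2  67.5] z 33.2
((498.9879150390625, -270.9544372558594), (31.025897979736328, 169.6300506591797), 79.34709930419922)
((466.2491149902344, -390.3756408691406), (32.53070831298828, 130.25440979003906), 87.37425994873047)
```

View pics/w10.png

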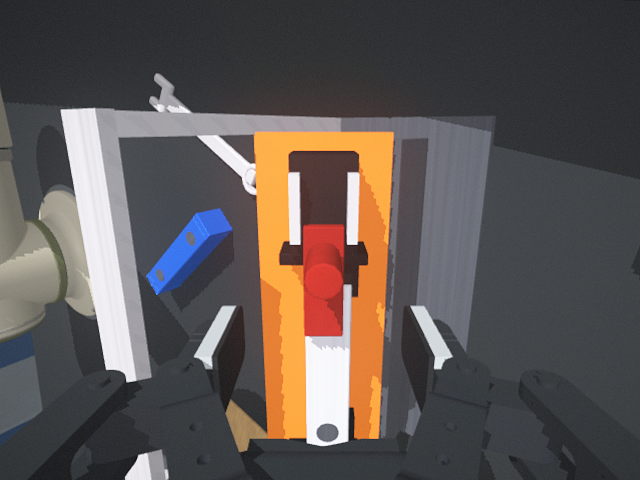

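The picture shows the bolt home: the knob is at (323,275), y≈−91, with its tongue over the bar's end. The bar lies flat against the lips, the other two bars haven't moved, and the gripper is clear. Handing in.

```bash
python3 -c "
from rig import env
print(env.close_job())"
```

```text
the job is handed in; nothing more can be done
None
```

The 150 mm bar lies flat in the cradle against the lips, the bolt was pushed up to its stop (knob measured at y ≈ −91), the other two bars have not moved, and the job is handed in; no verdict was returned.

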